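Fold out the display riser and put the sample gift box on it

TASK

Set up the folding display riser: swing its yellow prop leg out by the black peg until it has clicked past the brass spring catch and sits against the red stop, pressing no harder than that needs. Then gently lay the teal gift box flat across the panel and the leg, its middle in line with the leg and its long side parallel to the panel, and leave the other things on the bench where they are.

Things in the scene. Friction and masses are not known exactly. Their poses are not given: they have to be found in the camera images.
- stand: The fixed display riser: dark base (260 mm along its y, 10 mm high) with an upright pale wooden panel, 240 mm along y, 24 mm thick along x (x -12 to +12 mm), flat top at z = 110 mm. Origin on the bench under the panel's middle; x points out of the panel on the leg's side (roughly away from the robot), z up. The leg's upright hinge axis is at x = 20 mm, y = 0.
- rest (a point): Point on the top level of the panel and leg (110 mm above the bench), 28 mm out from the panel's mid-plane along the stand's x: the middle of the gift box's underside belongs about here, its long side along the stand's y, so that it rests on both. Axes as the stand's.
- leg: Yellow prop leg: board 12 mm thick, 125 mm long, top at z = 110 mm, underside at z = 30 mm. Origin on its vertical hinge axis at bench height; x points along the leg to its free end. Folded it points along the stand's -y; it swings out counter-clockwise seen from above, to the stand's +x. Stiff hinge: about 2 N at the peg moves it, it stays where left; over 20 N of push damages it.
- peg (a point): Centre of the black push peg on the leg's top near its free end: upright, 14 mm diameter, 105 mm from the hinge axis, standing 35 mm above the leg's top (z from 110 to 145 mm; this point is at z = 127.5 mm). There is free space all round it above the leg and the panel.
- catch (a joint): How far the sprung brass catch on the dark steel shoe under the leg's end position is pressed down (m): about 0 when up, 0.005 when a steel nose under the leg lies on it. The leg climbs its ramp from about 0.25 to 0.14 rad before home (7 to 12 N at the peg), slides on over its flat top (3 to 5 N), and it pops up behind the leg about 2 mm (at the peg) before the stop.
- plunger (a joint): How far a small sprung steel pin beside the red stop post is pushed in (m): 0 free, about 0.003 with the leg home. The leg meets it some 6 mm (at the peg) before the stop, which brings the push to 5 to 9 N. The post behind is rigid: there the force climbs steeply. Shoe, catch and stop are set anew each time: home is 1.47 to 1.67 rad from the folded leg and is not measured, only felt.
- teal_box_center (a point): Centre (half-way up) of the gift box with the teal sleeve and black ends: closed card box, 150 mm along its y, 56 mm along its x, 40 mm high, about 0.2 kg, lying flat on the bench at the start. Either end may go either way.
- teal_box: The same teal box; origin at the centre of its underside.
- yellow_box: A gift box of the same size with a yellow sleeve, origin at the centre of its underside; not needed, to be left alone.
- bowl: Steel bowl, 170 mm diameter, 60 mm high, origin under its centre; to be left alone.
- stamp: Small upright hand stamp, 32 mm diameter, 62 mm high, origin under its centre; to be left alone.

How it is judged:
By the outcome, as a careful person would: the job done as asked, in the order asked, and still so for the second after the job is handed in, with the robot touching nothing.
It also fails if it takes over 72 s, if anything falls off the work surface, if the arm or the gripper's body presses on something with over 40 N, if the wrist force passes 120 N, or if a joint passes its speed limit or range.

ROBOT

A 6-joint arm with a two-finger parallel gripper is mounted at the origin on the work surface. World frame = base frame: x ahead of the robot, y to its left, z up, the work surface at z = 0. Lengths are in mm, angles in degrees, forces in N, time in s.
With the tool pointing down it reaches from about 300 to 875 mm from the base axis. Payload 6.4 kg.
Tool frame: the origin (TCP) lies between the finger pads; the fingertips stand arm.nose_length ahead of it and the grasp point (between the pads) lies 6 mm ahead of it (arm.nose_length is the distance from the TCP to the fingertips, in mm); z points along the fingers, y is the line along which they close (so a half turn about z gives the same grasp; the last joint's range is limited). The gripper opens to 88 mm and grips with 3 to 60 N. Pads are 18 mm wide; open, the fingers measure 123 mm over their backs; the gripper's body (75 mm by 187 mm) begins 45 mm behind the grasp point.
Start: joints at [-81.893, 10.359, 92.074, -0, 77.567, -11.82], TCP at [195.994, -540.581, 263.714] pointing down, gripper open.
Joint ranges: [-171.53, 171.53], [-51.25, 118.39], [17.06, 147.69], [-65.23, 245.23], [0, 150.52], [-178.68, 178.68]. Speed limits (degrees/s): [147.25, 147.25, 172.46, 180, 180, 180].

INTERFACE

Orientations are given as a 3x3 rotation matrix whose columns are the frame's x, y, z axes.
In Python, from cell import arm gives the robot as it stands.
- The arm moves only by the tool send_rows, never from a script. Its arguments are lists of equal length, an entry for each row: "translation": the shift along the tool's x, y, z as a fraction of full scale, a list of three; "turn": the turn about the tool's z as a fraction of full scale. In form: {"translation": [[tx, ty, tz], ...], "turn": [turn, ...]}. A call has 1 to 12 rows; each row shifts and turns the commanded pose from where the row before left it, along the tool's axes as they then stand; what a row does not reach is not made up. Full scale, the value 1, is 0.02 m for a shift and 6 degrees for a turn. A row lasts 1/12 s, in which the tool goes at most 41.7 mm and 7.16 degrees, less where a joint would pass 70% of its speed; a pose out of reach is approached as far as the arm can. A call with a number of a shift or a turn outside -1 to 1 is refused whole. A call with a gripper value outside its range is refused whole. "fingers" is the opening, from 0 (shut) to 1 (fully open), set as the call begins (left out, the last holds). The fingers move at their own pace and stop on an object; "force" is the grip in N (left out, the last holds). Time passes only in rows, so rows that do not move let the fingers close. It gives the time, the measured TCP pose, the force, the opening and the grip force at its end, in the units of the state.
- arm.state(): the state, without advancing time (a new reading comes with each control period).
- arm.capture(name): name is "scene" or "top"; returns a dict with "color" (384x512x3 uint8, red, green, blue), "range_z" (384x512 float32, mm along the optical axis (not along the pixel's ray), 0 where there is no reading), "camera_matrix" (3x3 intrinsics, pixels), "k1" (the pictures are not rectified: a ray, as slopes to the right and down, at radius r is drawn at 1 + k1 r^2 times it, then the intrinsics apply), "rvec" (rotation vector, rad) and "tvec" (3), from world to camera coordinates, as OpenCV has them. Camera axes: x right, y down, z forward; pixel columns grow to the right and rows downward; lengths in mm; the calibration is good to about 2 mm. A picture is of the moment at which its call begins.
- arm.job_done(): hands the job in; it is judged then, once.
Trained networks look in a picture, given as the dict that the camera call returned (one of the last four; its "shot" number tells which), for a name from the list of things; names that differ only in an ending like _2 or _b are one class to them, and where a whole thing is asked for, a point or a joint stands for the part that bears it (a point fixed in the world has none). Each returns a list of dicts, best first, with "conf" (0 to 1); they miss things now and then, are a little off and sometimes report something else, mostly with a low value. They report only what shows in the picture. A call takes as long as a camera call.
- arm.boxes_of(picture, target): "location" ([column, row] in pixels, amid what is visible of it).
- arm.outline_of(picture, target): "mask" (384x512 bool, what is visible of it) and "location" ([column, row] in pixels, amid what is visible of it).
- arm.place_of(picture, target): "location" ([column, row] in pixels: a listed point, or the origin of a listed thing).
The state is a dict: "clock": time; "joints": joint angles; "joint_vel": joint speeds; "joint_efforts": joint torques, N m; "position": TCP position; "tool_rot": TCP orientation; "contact_force": force on the tool from outside, world axes, zero at the start; "torque": the same for the moment, N m; "gripper_width": finger opening in mm; "grasp_force": force on a finger pad.
Only numpy, scipy, OpenCV 4.12 (cv2) and the standard library are available. Lean on these libraries where they do the work, as an engineer would, in place of code of your own. Each camera call takes 0.05 s, during which the arm holds its last target. There are 200 camera calls.

## Working session

There is one attempt and no reset: what is moved stays moved. The work goes in short steps, Python scripts to look and compute and a tool call to move; the robot and the scene stay as the last step left them, time stands still between calls to the robot, and variables do not carry over. Pictures are saved under pics/ and viewed, at most 10 in all, crops included, and the job is handed in when it is done.

Besides the shell and the picture viewer there is one more tool, called after "Call:" by a JSON object that holds its "op" and its "data". send_rows: Moves the arm, as the interface text tells. Its arguments: {"type":"object","properties":{"translation":{"type":"array"},"turn":{"type":"array"},"fingers":{"type":"number"},"force":{"type":"number"}},"required":["translation","turn"]}

```bash
mkdir -p pics; cat > h.py <<'E'
import numpy as np, cv2
from cell import arm
def ray(p,px):
    K=p["camera_matrix"];k1=p["k1"]
    d=np.array([(px[0]-K[0,2])/K[0,0],(px[1]-K[1,2])/K[1,1]]);u=d.copy()
    for _ in range(20): u=d/(1+k1*(u@u))
    R=cv2.Rodrigues(np.array(p["rvec"],float))[0];t=np.array(p["tvec"],float).ravel()
    return -R.T@t, R.T@np.array([u[0],u[1],1.])
def atz(p,px,z):
    o,d=ray(p,px); return o+d*(z-o[2])/d[2]
def atrange(p,px):
    o,d=ray(p,px); c,r=int(round(px[0])),int(round(px[1]))
    return o+d*p["range_z"][r,c]
def cloud(p,mask):
    rr,cc=np.nonzero(mask&(p["range_z"]>0))
    return np.array([atrange(p,(c,r)) for c,r in zip(cc,rr)])
def save(p,n): cv2.imwrite("pics/"+n,p["color"][:,:,::-1])
E
python3 - <<'E'
from h import *
np.set_printoptions(precision=1,suppress=True)
print(arm.nose_length)
s=arm.state();print(s["tool_rot"],s["contact_force"],s["clock"])
ims=[]
for n in("scene","top"):
    p=arm.capture(n);ims.append(p["color"])
    print(n,ray(p,(256,192)))
    for t,z in(("stand",0),("rest",110),("leg",0),("peg",127.5),("teal_box_center",20),("teal_box",0),("yellow_box",0),("bowl",0),("stamp",0)):
        for d in arm.place_of(p,t)[:2]:
            print(t,round(d["conf"],2),np.array(d["location"]),atz(p,d["location"],z))
    save(p,n+"0.png")
E
```

```text
25.0
[[ 0.9  0.3 -0. ]
 [ 0.3 -0.9  0. ]
 [ 0.  -0.  -1. ]] [-0.1  0.3  0. ] 0.0
scene (array([1218.8, -448.6,  869.3]), array([-0.6,  0.5, -0.7]))
stand 0.86 [242.2 206.8] [547.8  60.3   0. ]
rest 0.74 [252.3 180.7] [579.3  68.  110. ]
leg 0.6 [250.3 207.4] [562.5  75.3   0. ]
leg 0.19 [356.3 189. ] [686.4 340.2   0. ]
peg 0.66 [252.7 205.6] [657.7   6.1 127.5]
teal_box_center 0.86 [155.9 281.2] [ 623.5 -235.9   20. ]
yellow_box 0.98 [121.3 239.9] [ 453.6 -234.5    0. ]
bowl 0.55 [357.2 187.3] [683.4 347.    0. ]
stamp 0.57 [241.8 298.8] [ 765.1 -110.     0. ]
top (array([473. ,  65.2, 884.2]), array([ 0.2, -0. , -1. ]))
stand 0.71 [248.  217.3] [548.6  74.1   0. ]
stand 0.42 [249.9 210.3] [566.6  69.5   0. ]
rest 0.68 [247.5 202.8] [571.8  74.6 110. ]
leg 0.95 [248.3 211.3] [564.   73.6   0. ]
peg 0.74 [277.4 168.8] [647.    8.7 127.5]
teal_box_center 0.79 [369.  195.1] [ 606.9 -231.3   20. ]
teal_box 0.71 [365.7 188.8] [ 626.4 -230.3    0. ]
teal_box 0.23 [319.5 139. ] [ 758.9 -112.5    0. ]
yellow_box 0.76 [373.9 259.5] [ 446.3 -243.8    0. ]
yellow_box 0.46 [319.9 140.3] [ 755.3 -113.5    0. ]
bowl 0.82 [148.1 164.8] [682.4 336.9   0. ]
bowl 0.64 [245.8 205.3] [579.3  80.2   0. ]
stamp 0.75 [317.3 139.8] [ 756.6 -106.7    0. ]
```

```bash
python3 - <<'E'
import cv2
a=cv2.imread("pics/scene0.png");b=cv2.imread("pics/top0.png")
cv2.imwrite("pics/c1.png",cv2.resize(a,(800,600)));cv2.imwrite("pics/c2.png",cv2.resize(b,(800,600)))
E
```

```text
(no output)
```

View pics/c1.png

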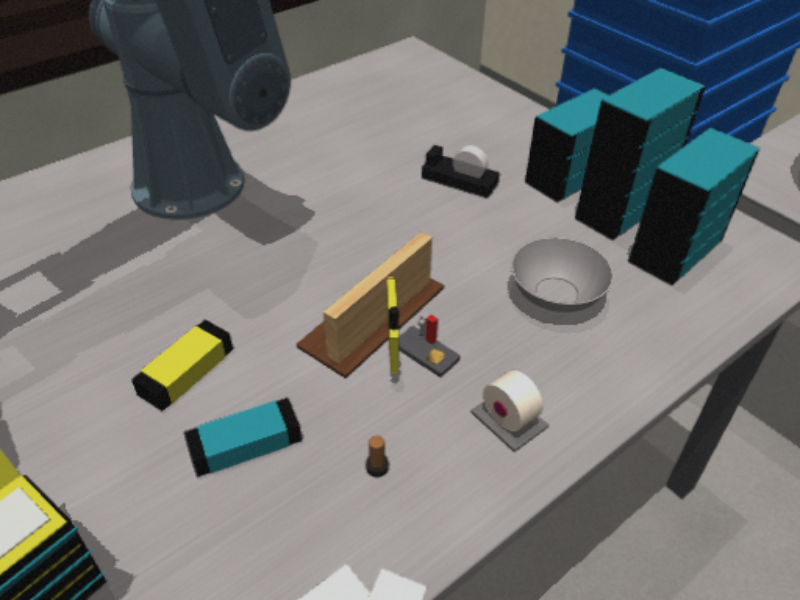

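View pics/c2.png

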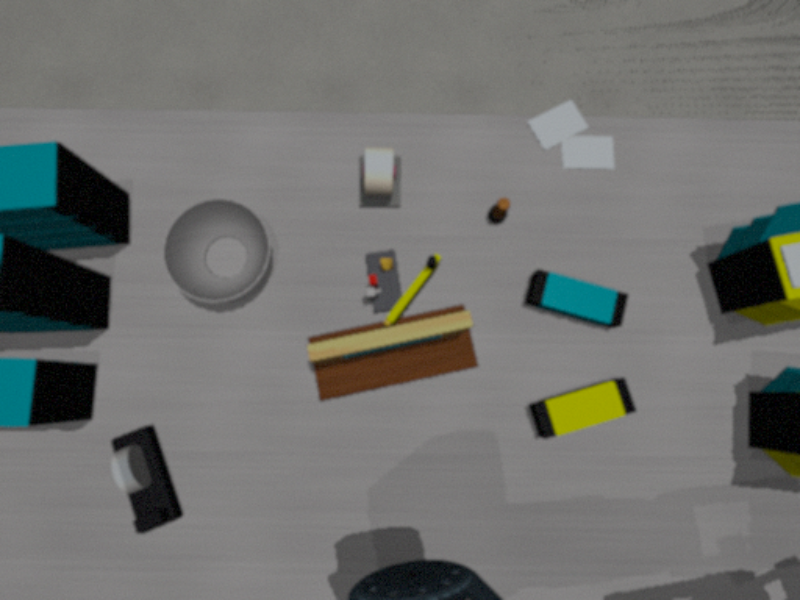

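The scene view shows the stand at (375,310) and the leg half out, with the peg at (393,318). The red stop and brass catch are at (432,328) and (436,355), and the teal box is at (243,437). The top view agrees: peg (433,262), shoe (383,280), teal box (577,298), stamp (499,210).

```bash
cat > m.py <<'E'
from h import *
np.set_printoptions(precision=1,suppress=True)
def rect(P):
    c,s,a=cv2.minAreaRect(P[:,:2].astype(np.float32)); b=cv2.boxPoints((c,s,a))
    e=[b[1]-b[0],b[2]-b[1]]; l=max(e,key=np.linalg.norm)
    return np.array(c),np.array(s),np.degrees(np.arctan2(l[1],l[0]))
def top(p,t,zlo,zhi,i=0):
    m=arm.outline_of(p,t)
    if not m: return None
    C=cloud(p,m[i]["mask"]); return C[(C[:,2]>zlo)&(C[:,2]<zhi)]
E
python3 - <<'E'
from m import *
for n in("top","scene"):
    p=arm.capture(n)
    for t,a,b in(("stand",104,116),("leg",104,116),("peg",118,152),("teal_box",34,46),("stamp",30,70),("yellow_box",34,46)):
        C=top(p,t,a,b)
        if C is None or len(C)<5: print(n,t,None);continue
        print(n,t,len(C),C.mean(0),*rect(C),"z",np.percentile(C[:,2],[2,98]))
E
```

```text
top stand 1401 [557.9  64.7 109.1] [591.2  79. ] [115.  238.1] -77.16569 z [106.1 112.1]
top leg 239 [612.3  39.4 109.1] [618.4  35.3] [ 12.1 119.7] -36.430626 z [105.7 112.9]
top peg 40 [648.6  11.6 138.8] [649.6  10.6] [10.1 13.4] -49.854633 z [120.7 145.6]
top teal_box 1289 [ 617.5 -228.1   38.9] [ 618.1 -228.9] [148.6  55.8] 75.12299 z [35.5 42. ]
top stamp 40 [615.4  30.4  54.2] [614.5  31.1] [  0.4 105.1] -36.253696 z [36.8 69.5]
top yellow_box 1448 [ 444.7 -230.2   38.8] [ 444.9 -230.9] [ 56.5 148.5] -72.93323 z [35.7 41.8]
scene stand 891 [560.9  55.1 109.4] [565.6  74.1] [116.1 234.6] -62.370205 z [105.  112.8]
scene leg 112 [623.1  29.3 109.9] [621.2  33.3] [ 13.5 119.1] -38.507843 z [106.2 114.8]
scene peg 79 [653.7   7.2 134.4] [652.4   7.9] [12.9 14.6] -83.64452 z [118.9 146.6]
scene teal_box 1566 [ 620.2 -234.7   39.9] [ 618.4 -232.2] [150.7  60.4] 73.584656 z [35.2 43.1]
scene stamp None
scene yellow_box 1203 [ 448.1 -239.6   39.7] [ 445.1 -236. ] [ 59.5 149.6] -73.37868 z [35.3 43.2]
```

```bash
cat > panel.py <<'E'
from m import *
for n in("top","scene"):
    p=arm.capture(n)
    m=arm.outline_of(p,"stand")[0]["mask"]; l=arm.outline_of(p,"leg")[0]["mask"]
    l=cv2.dilate(l.astype(np.uint8),np.ones((7,7)))>0
    C=cloud(p,m&~l); C=C[(C[:,2]>105)&(C[:,2]<115)]
    for _ in range(3):
        vx,vy,x0,y0=cv2.fitLine(C[:,:2].astype(np.float32),cv2.DIST_HUBER,0,.01,.01).ravel()
        d=(C[:,0]-x0)*vy-(C[:,1]-y0)*vx; C=C[abs(d)<16]
    c,s,a=rect(C); print(n,len(C),c,s,a,"line",np.degrees(np.arctan2(vy,vx)),(x0,y0))
E
python3 panel.py
```

```text
top 1130 [546.8  69.4] [ 24.2 239.1] -77.09949 line -77.150986 (np.float32(546.34906), np.float32(69.95621))
scene 726 [547.9  66. ] [ 26.7 239.9] -76.918 line -77.142815 (np.float32(550.7838), np.float32(58.318783))
```

```bash
cat > go.py <<'E'
import sys
from h import *
np.set_printoptions(precision=3,suppress=True)
# go.py x y z yaw : turn needed and shift (in full-scale units) in tool axes after the turn
x,y,z,w=map(float,sys.argv[1:5]); s=arm.state(); R=np.array(s["tool_rot"]); P=np.array(s["position"])
yaw=np.degrees(np.arctan2(R[1,0],R[0,0])); a=np.radians(w)
T=np.array([[np.cos(a),np.sin(a),0],[np.sin(a),-np.cos(a),0],[0,0,-1]])
print("yaw",yaw,"turn units",((yaw-w+180)%360-180)/6,"shift units",T.T@(np.array([x,y,z])-P)/20,"pos",P,"F",s["contact_force"])
E
python3 go.py 613 -41 264 -37
```

```text
yaw 19.926387245945197 turn units 9.487731207657532 shift units [  1.619 -32.497  -0.014] pos [ 195.986 -540.579  263.717] F [-0.892  0.016 -0.053]
```

Call:
{"op": "send_rows", "data": {"translation": [[0, 0, 0], [0, 0, 0], [0, 0, 0], [0, 0, 0], [0, 0, 0], [0, 0, 0], [0, 0, 0], [0, 0, 0], [0, 0, 0], [0, 0, 0]], "turn": [0.95, 0.95, 0.95, 0.95, 0.95, 0.95, 0.95, 0.95, 0.95, 0.94], "fingers": 0, "force": 20}}

```text
clock: 2.83
position: [196.0, -540.6, 263.7]
tool_rot: [[0.796, -0.606, 0.0], [-0.606, -0.796, 0.0], [-0.0, -0.0, -1.0]]
contact_force: [-0.1, -1.3, -0.4]
gripper_width: 23.5
grasp_force: 0.0
```

Call:
{"op": "send_rows", "data": {"translation": [[0.05, -0.95, 0], [0.05, -0.95, 0], [0.05, -0.95, 0], [0.05, -0.95, 0], [0.05, -0.95, 0], [0.05, -0.95, 0], [0.05, -0.95, 0], [0.05, -0.95, 0], [0.05, -0.95, 0], [0.05, -0.95, 0], [0.05, -0.95, 0], [0.05, -0.95, 0]], "turn": [0, 0, 0, 0, 0, 0, 0, 0, 0, 0, 0, 0]}}

```text
clock: 3.83
position: [343.4, -365.0, 263.8]
tool_rot: [[0.798, -0.602, 0.0], [-0.602, -0.798, -0.0], [0.0, 0.0, -1.0]]
contact_force: [0.3, -0.2, -0.2]
gripper_width: 0.1
grasp_force: 0.0
```

Call:
{"op": "send_rows", "data": {"translation": [[0.05, -0.95, 0], [0.05, -0.95, 0], [0.05, -0.95, 0], [0.05, -0.95, 0], [0.05, -0.95, 0], [0.05, -0.95, 0], [0.05, -0.95, 0], [0.05, -0.95, 0], [0.05, -0.95, 0], [0.05, -0.95, 0], [0.05, -0.95, 0], [0.05, -0.95, 0]], "turn": [0, 0, 0, 0, 0, 0, 0, 0, 0, 0, 0, 0]}}

```text
clock: 4.83
position: [490.2, -190.1, 263.8]
tool_rot: [[0.799, -0.602, 0.0], [-0.602, -0.799, -0.0], [0.0, -0.0, -1.0]]
contact_force: [0.3, 0.6, -0.0]
gripper_width: 0.7
grasp_force: 0.0
```

```bash
python3 go.py 614 -40 143 -37
```

```text
yaw -37.01042476857699 turn units -0.0017374614294993762 shift units [ 0.425 -9.718  6.04 ] pos [ 490.234 -190.107  263.81 ] F [ 0.346  0.622 -0.038]
```

Call:
{"op": "send_rows", "data": {"translation": [[0.04, -0.88, 0], [0.04, -0.88, 0], [0.04, -0.88, 0], [0.04, -0.88, 0.2], [0.04, -0.88, 0.3], [0.04, -0.88, 0.5], [0.04, -0.88, 0.7], [0.04, -0.88, 0.8], [0.04, -0.88, 0.9], [0.04, -0.88, 0.9], [0.02, -0.88, 0.9], [0, 0, 0.8]], "turn": [0, 0, 0, 0, 0, 0, 0, 0, 0, 0, 0, 0]}}

```text
clock: 5.83
position: [614.1, -39.1, 142.6]
tool_rot: [[0.8, -0.6, 0.001], [-0.6, -0.8, 0.001], [0.0, -0.001, -1.0]]
contact_force: [-0.6, -0.4, -0.3]
gripper_width: 0.2
grasp_force: 0.0
```

Call:
{"op": "send_rows", "data": {"translation": [[0, 0, 0], [0, 0, 0]], "turn": [0, 0]}}

```text
clock: 6.0
position: [612.2, -41.1, 142.8]
tool_rot: [[0.799, -0.602, -0.003], [-0.602, -0.799, 0.001], [-0.002, 0.001, -1.0]]
contact_force: [-0.3, -0.2, 1.2]
gripper_width: 0.4
grasp_force: 0.0
```

```bash
python3 go.py 635 -10.6 143 -37; python3 - <<'E'
from m import *
p=arm.capture("scene")
cv2.imwrite("pics/s1.png",cv2.resize(p["color"][120:270,160:360,::-1],(800,600)))
E
```

```text
yaw -36.98962222682017 turn units 0.0017296288633067054 shift units [-0.007 -1.904 -0.01 ] pos [612.196 -41.094 142.798] F [-0.292 -0.245  1.19 ]
```

View pics/s1.png

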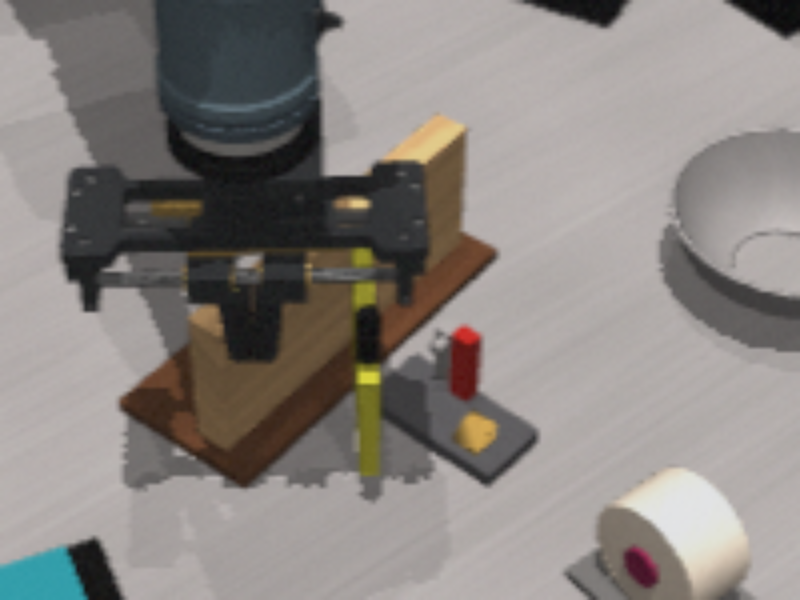

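Call:
{"op": "send_rows", "data": {"translation": [[0, -0.3, 0], [0, -0.4, 0], [0, -0.4, 0], [0, -0.4, 0], [0, -0.3, 0], [0, -0.1, 0], [0, -0.05, 0]], "turn": [0, 0, 0, 0, 0, 0, 0]}}

```text
clock: 6.63
position: [636.7, -9.6, 143.7]
tool_rot: [[0.799, -0.601, 0.0], [-0.601, -0.799, -0.0], [0.0, 0.0, -1.0]]
contact_force: [0.7, 0.6, 0.1]
gripper_width: 0.6
grasp_force: 0.0
```

Call:
{"op": "send_rows", "data": {"translation": [[0.04, -0.18, 0], [0.06, -0.27, 0], [0.06, -0.27, 0], [0.06, -0.27, 0], [0.06, -0.27, 0], [0.06, -0.27, 0], [0.06, -0.27, 0], [0, 0, 0]], "turn": [-0.33, -0.5, -0.5, -0.5, -0.5, -0.5, -0.5, 0]}}

```text
clock: 7.3
position: [660.3, 17.8, 143.4]
tool_rot: [[0.957, -0.291, -0.001], [-0.291, -0.957, -0.0], [-0.001, 0.0, -1.0]]
contact_force: [-0.2, 0.0, 0.1]
gripper_width: 0.5
grasp_force: 0.1
```

```bash
cat > leg.py <<'E'
from m import *
p=arm.capture("top")
C=top(p,"leg",104,116); print("leg",None if C is None else (len(C),rect(C)))
C=top(p,"peg",118,152); print("peg",None if C is None else (len(C),C.mean(0)))
s=arm.state(); R=np.array(s["tool_rot"]);P=np.array(s["position"])
d=P[:2]-np.array([566.5,72.5]); print("tcp in leg frame (105,-24.5):",R[:2,0]@d,-R[:2,1]@d,"yaw",np.degrees(np.arctan2(R[1,0],R[0,0])),"z",P[2])
a=np.radians(102.9-90)
print("push force",-R[:,1]@np.array(s["contact_force"]),s["contact_force"],s["clock"])
E
python3 leg.py
```

```text
leg (0, (array([0., 0.]), array([0., 0.]), np.float32(0.0)))
peg None
tcp in leg frame (105,-24.5): 105.97081748774649 -25.081902058356885 yaw -17.12595337217359 z 143.62627010960347
push force 0.5350423623159191 [-0.   0.6  0. ] 7.45
```

```bash
python3 - <<'E'
from m import *
p=arm.capture("scene")
for t,a,b in(("leg",104,116),("peg",118,152)):
    C=top(p,t,a,b); print(t,None if C is None or len(C)<5 else (len(C),C.mean(0),rect(C)))
cv2.imwrite("pics/s2.png",cv2.resize(p["color"][120:270,160:360,::-1],(800,600)))
E
```

```text
leg (49, array([677.5,  34.6, 109.2]), (array([676.8,  36.2]), array([13.4, 19.4]), np.float32(-16.426205)))
peg (40, array([671.5,  37.5, 135.4]), (array([670.7,  39.2]), array([ 7.4, 11.2]), np.float32(-55.462086)))
```

View pics/s2.png

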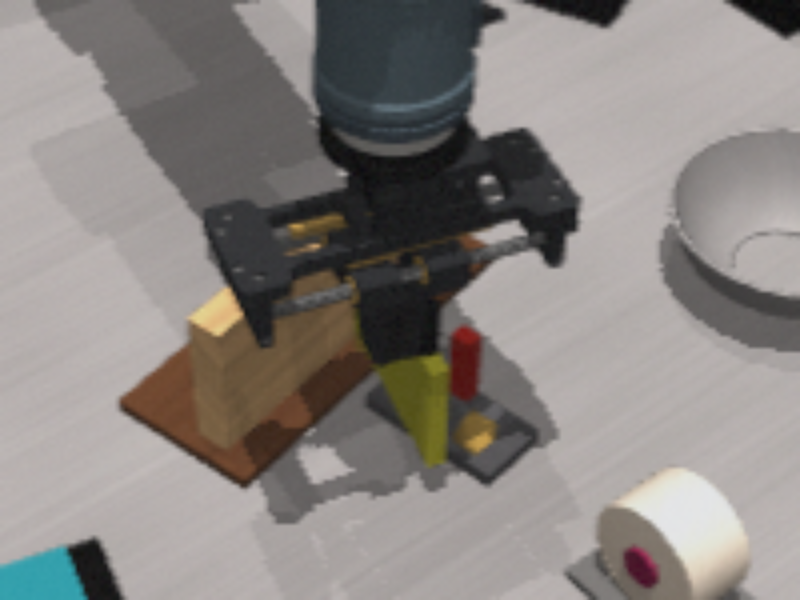

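Call:
{"op": "send_rows", "data": {"translation": [[0.02, -0.09, 0], [0.02, -0.09, 0], [0.02, -0.09, 0], [0.02, -0.09, 0], [0.02, -0.09, 0], [0.02, -0.09, 0], [0.02, -0.09, 0]], "turn": [-0.17, -0.17, -0.17, -0.17, -0.17, -0.17, -0.17]}}

```text
clock: 8.18
position: [666.4, 29.1, 143.8]
tool_rot: [[0.985, -0.17, 0.0], [-0.17, -0.985, -0.0], [0.0, 0.0, -1.0]]
contact_force: [0.2, -2.1, -0.4]
gripper_width: 0.7
grasp_force: 1.1
```

Call:
{"op": "send_rows", "data": {"translation": [[0.02, -0.09, 0], [0.02, -0.09, 0]], "turn": [-0.17, -0.17]}}

```text
clock: 8.35
position: [667.8, 32.6, 143.7]
tool_rot: [[0.991, -0.135, 0.0], [-0.135, -0.991, -0.0], [0.0, 0.0, -1.0]]
contact_force: [0.2, -2.0, -0.4]
gripper_width: 0.7
grasp_force: 1.1
```

Call:
{"op": "send_rows", "data": {"translation": [[0.02, -0.09, 0], [0.02, -0.09, 0]], "turn": [-0.17, -0.17]}}

```text
clock: 8.52
position: [669.1, 36.0, 143.8]
tool_rot: [[0.995, -0.099, 0.0], [-0.099, -0.995, -0.0], [0.0, 0.0, -1.0]]
contact_force: [-0.0, -2.1, 0.1]
gripper_width: 0.6
grasp_force: 1.1
```

Call:
{"op": "send_rows", "data": {"translation": [[0.02, -0.09, 0], [0.02, -0.09, 0]], "turn": [-0.17, -0.17]}}

```text
clock: 8.68
position: [670.2, 39.5, 143.8]
tool_rot: [[0.998, -0.064, 0.0], [-0.064, -0.998, -0.0], [0.0, 0.0, -1.0]]
contact_force: [-0.2, -2.8, -0.3]
gripper_width: 0.3
grasp_force: 1.1
```

Call:
{"op": "send_rows", "data": {"translation": [[0.02, -0.09, 0], [0.02, -0.09, 0]], "turn": [-0.17, -0.17]}}

```text
clock: 8.85
position: [671.2, 43.1, 143.8]
tool_rot: [[1.0, -0.029, 0.0], [-0.029, -1.0, -0.0], [0.0, 0.0, -1.0]]
contact_force: [1.4, -1.9, -1.2]
gripper_width: 0.5
grasp_force: 1.1
```

Call:
{"op": "send_rows", "data": {"translation": [[0.02, -0.09, 0]], "turn": [-0.17]}}

```text
clock: 8.93
position: [671.7, 44.7, 143.8]
tool_rot: [[1.0, -0.011, 0.0], [-0.011, -1.0, -0.0], [0.0, 0.0, -1.0]]
contact_force: [1.2, -5.1, 0.3]
gripper_width: 0.5
grasp_force: 2.6
```

Call:
{"op": "send_rows", "data": {"translation": [[0.02, -0.09, 0]], "turn": [-0.17]}}

```text
clock: 9.02
position: [672.1, 45.7, 143.9]
tool_rot: [[1.0, 0.007, 0.0], [0.007, -1.0, -0.002], [0.0, 0.002, -1.0]]
contact_force: [0.9, -9.0, 0.8]
gripper_width: 0.6
grasp_force: 4.7
```

Call:
{"op": "send_rows", "data": {"translation": [[0.02, -0.09, 0]], "turn": [-0.17]}}

```text
clock: 9.1
position: [672.5, 46.5, 143.9]
tool_rot: [[1.0, 0.025, 0.0], [0.025, -1.0, -0.003], [0.0, 0.003, -1.0]]
contact_force: [0.4, -11.6, 0.3]
gripper_width: 0.2
grasp_force: 5.9
```

Call:
{"op": "send_rows", "data": {"translation": [[0.01, -0.04, 0]], "turn": [-0.08]}}

```text
clock: 9.18
position: [672.7, 47.0, 143.9]
tool_rot: [[0.999, 0.033, 0.0], [0.033, -0.999, -0.004], [-0.0, 0.004, -1.0]]
contact_force: [0.3, -11.6, 0.8]
gripper_width: 0.4
grasp_force: 5.9
```

Call:
{"op": "send_rows", "data": {"translation": [[0.01, -0.04, 0]], "turn": [-0.08]}}

```text
clock: 9.27
position: [672.8, 47.5, 143.9]
tool_rot: [[0.999, 0.041, 0.0], [0.041, -0.999, -0.004], [-0.0, 0.004, -1.0]]
contact_force: [0.6, -12.3, 0.3]
gripper_width: 0.5
grasp_force: 5.9
```

Call:
{"op": "send_rows", "data": {"translation": [[0.01, -0.04, 0], [0.01, -0.04, 0]], "turn": [-0.08, -0.08]}}

```text
clock: 9.43
position: [673.2, 48.8, 143.9]
tool_rot: [[0.998, 0.057, 0.0], [0.057, -0.998, -0.004], [-0.0, 0.004, -1.0]]
contact_force: [0.4, -11.9, -0.5]
gripper_width: 0.3
grasp_force: 6.1
```

Call:
{"op": "send_rows", "data": {"translation": [[0.01, -0.04, 0], [0.01, -0.04, 0]], "turn": [-0.08, -0.08]}}

```text
clock: 9.6
position: [673.5, 50.3, 143.9]
tool_rot: [[0.997, 0.074, 0.0], [0.074, -0.997, -0.004], [-0.0, 0.004, -1.0]]
contact_force: [1.1, -13.2, -0.2]
gripper_width: 0.5
grasp_force: 6.2
```

Call:
{"op": "send_rows", "data": {"translation": [[0.01, -0.04, 0], [0.01, -0.04, 0]], "turn": [-0.08, -0.08]}}

```text
clock: 9.77
position: [673.9, 51.8, 143.9]
tool_rot: [[0.996, 0.09, 0.0], [0.09, -0.996, -0.004], [-0.0, 0.004, -1.0]]
contact_force: [0.6, -13.6, -0.2]
gripper_width: 0.2
grasp_force: 6.5
```

Call:
{"op": "send_rows", "data": {"translation": [[0.01, -0.04, 0], [0.01, -0.04, 0]], "turn": [-0.08, -0.08]}}

```text
clock: 9.93
position: [674.2, 53.2, 143.9]
tool_rot: [[0.994, 0.107, 0.0], [0.107, -0.994, -0.005], [-0.0, 0.005, -1.0]]
contact_force: [1.0, -13.2, -0.1]
gripper_width: 0.5
grasp_force: 6.6
```

Call:
{"op": "send_rows", "data": {"translation": [[0.01, -0.04, 0], [0.01, -0.04, 0]], "turn": [-0.08, -0.08]}}

```text
clock: 10.1
position: [673.9, 58.0, 143.7]
tool_rot: [[0.992, 0.124, -0.0], [0.124, -0.992, 0.0], [-0.0, -0.0, -1.0]]
contact_force: [1.1, -3.1, -0.3]
gripper_width: 0.6
grasp_force: 1.8
```

Call:
{"op": "send_rows", "data": {"translation": [[0.01, -0.04, 0], [0.01, -0.04, 0]], "turn": [-0.08, -0.08]}}

```text
clock: 10.27
position: [674.2, 59.1, 143.7]
tool_rot: [[0.99, 0.141, -0.0], [0.141, -0.99, -0.001], [-0.0, 0.001, -1.0]]
contact_force: [0.7, -6.3, -0.3]
gripper_width: 0.4
grasp_force: 3.4
```

Call:
{"op": "send_rows", "data": {"translation": [[0.01, -0.04, 0], [0.01, -0.04, 0], [0.01, -0.04, 0]], "turn": [-0.08, -0.08, -0.08]}}

```text
clock: 10.52
position: [674.6, 61.3, 143.8]
tool_rot: [[0.986, 0.166, 0.0], [0.166, -0.986, -0.002], [-0.0, 0.002, -1.0]]
contact_force: [0.7, -8.0, 0.5]
gripper_width: 0.4
grasp_force: 4.1
```

Call:
{"op": "send_rows", "data": {"translation": [[0.01, -0.04, 0], [0.01, -0.04, 0]], "turn": [-0.08, -0.08]}}

```text
clock: 10.68
position: [674.7, 62.7, 143.8]
tool_rot: [[0.983, 0.182, 0.0], [0.182, -0.983, -0.002], [-0.0, 0.002, -1.0]]
contact_force: [1.1, -8.8, 0.3]
gripper_width: 0.3
grasp_force: 4.1
```

Call:
{"op": "send_rows", "data": {"translation": [[0, -0.03, 0]], "turn": [-0.05]}}

```text
clock: 10.77
position: [674.7, 63.2, 143.8]
tool_rot: [[0.982, 0.187, 0.001], [0.187, -0.982, -0.002], [0.0, 0.002, -1.0]]
contact_force: [2.2, -7.9, -0.7]
gripper_width: 0.7
grasp_force: 4.1
```

Call:
{"op": "send_rows", "data": {"translation": [[0, -0.03, 0]], "turn": [-0.05]}}

```text
clock: 10.85
position: [674.7, 63.8, 143.8]
tool_rot: [[0.981, 0.192, 0.001], [0.192, -0.981, -0.002], [0.0, 0.002, -1.0]]
contact_force: [1.5, -7.9, -1.8]
gripper_width: 0.7
grasp_force: 4.1
```

Call:
{"op": "send_rows", "data": {"translation": [[0, -0.03, 0], [0, -0.03, 0]], "turn": [-0.05, -0.05]}}

```text
clock: 11.02
position: [674.8, 64.9, 143.9]
tool_rot: [[0.979, 0.203, 0.002], [0.203, -0.979, -0.002], [0.001, 0.003, -1.0]]
contact_force: [3.3, -8.1, -1.0]
gripper_width: 0.3
grasp_force: 4.2
```

Call:
{"op": "send_rows", "data": {"translation": [[0, -0.03, 0]], "turn": [-0.05]}}

```text
clock: 11.1
position: [674.8, 65.5, 143.9]
tool_rot: [[0.978, 0.208, 0.002], [0.208, -0.978, -0.002], [0.001, 0.003, -1.0]]
contact_force: [4.1, -8.3, -1.6]
gripper_width: 0.1
grasp_force: 4.2
```

Call:
{"op": "send_rows", "data": {"translation": [[0, -0.03, 0]], "turn": [-0.05]}}

```text
clock: 11.18
position: [674.5, 66.4, 143.9]
tool_rot: [[0.977, 0.213, 0.001], [0.213, -0.977, -0.002], [0.001, 0.002, -1.0]]
contact_force: [2.7, -4.2, -0.7]
gripper_width: 0.3
grasp_force: 2.3
```

Call:
{"op": "send_rows", "data": {"translation": [[0, -0.02, 0]], "turn": [-0.03]}}

```text
clock: 11.27
position: [674.4, 67.4, 144.0]
tool_rot: [[0.976, 0.216, 0.002], [0.216, -0.976, -0.001], [0.001, 0.001, -1.0]]
contact_force: [3.5, -4.9, -0.9]
gripper_width: 0.9
grasp_force: 2.4
```

Call:
{"op": "send_rows", "data": {"translation": [[0, -0.02, 0]], "turn": [0]}}

```text
clock: 11.35
position: [674.3, 67.9, 143.9]
tool_rot: [[0.976, 0.216, 0.002], [0.216, -0.976, -0.001], [0.001, 0.001, -1.0]]
contact_force: [3.7, -4.7, -0.6]
gripper_width: 0.2
grasp_force: 2.4
```

Call:
{"op": "send_rows", "data": {"translation": [[0, -0.02, 0]], "turn": [0]}}

```text
clock: 11.43
position: [674.3, 68.1, 144.0]
tool_rot: [[0.976, 0.216, 0.002], [0.216, -0.976, -0.001], [0.002, 0.001, -1.0]]
contact_force: [3.1, -6.3, -0.9]
gripper_width: 1.0
grasp_force: 3.4
```

```bash
python3 leg.py
```

```text
leg None
peg None
tcp in leg frame (105,-24.5): 104.29586259248032 -27.579474689925455 yaw 12.466827417822184 z 143.9832971515425
push force -5.549524741242291 [ 3.2 -5.   0.2] 11.5833
```

Call:
{"op": "send_rows", "data": {"translation": [[0, -0.02, 0]], "turn": [0]}}

```text
clock: 11.67
position: [674.3, 68.2, 144.0]
tool_rot: [[0.976, 0.216, 0.002], [0.216, -0.976, -0.002], [0.002, 0.002, -1.0]]
contact_force: [3.5, -7.9, -1.4]
gripper_width: 0.6
grasp_force: 3.9
```

Call:
{"op": "send_rows", "data": {"translation": [[0, -0.02, 0]], "turn": [0]}}

```text
clock: 11.75
position: [674.3, 68.2, 144.0]
tool_rot: [[0.976, 0.216, 0.002], [0.216, -0.976, -0.002], [0.002, 0.003, -1.0]]
contact_force: [4.4, -8.5, -1.3]
gripper_width: 0.3
grasp_force: 4.5
```

Call:
{"op": "send_rows", "data": {"translation": [[0, -0.02, 0]], "turn": [0]}}

```text
clock: 11.83
position: [674.3, 68.3, 144.0]
tool_rot: [[0.976, 0.216, 0.002], [0.216, -0.976, -0.003], [0.002, 0.003, -1.0]]
contact_force: [4.6, -10.5, -2.9]
gripper_width: 0.3
grasp_force: 5.1
```

Call:
{"op": "send_rows", "data": {"translation": [[0, -0.02, 0]], "turn": [0]}}

```text
clock: 11.92
position: [674.3, 68.3, 144.0]
tool_rot: [[0.977, 0.215, 0.002], [0.215, -0.977, -0.003], [0.002, 0.004, -1.0]]
contact_force: [4.3, -11.0, -2.6]
gripper_width: 0.6
grasp_force: 5.7
```

```bash
python3 go.py 0 0 0 0; python3 - <<'E'
from m import *
p=arm.capture("scene")
cv2.imwrite("pics/s3.png",cv2.resize(p["color"][150:250,200:333,::-1],(800,600)))
E
```

```text
yaw 12.444295799447826 turn units 2.074049299907969 shift units [-33.715   3.416   7.202] pos [674.296  68.318 144.033] F [  4.287 -10.986  -2.585]
```

View pics/s3.png

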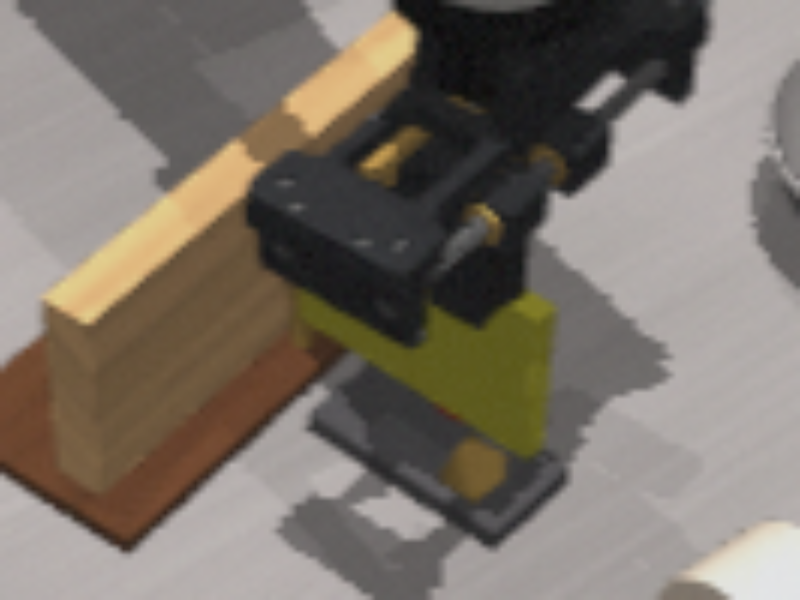

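The brass catch (475,470) stands up on the near side and the leg is past it against the stop, with the push stalled at about 11 N. Now I'll retreat.

Call:
{"op": "send_rows", "data": {"translation": [[0, 0.1, 0], [0, 0.3, 0], [0, 0.8, 0], [0, 0.8, -0.3], [0, 0.5, -0.8], [0, 0.5, -1], [0, 0, -1], [0, 0, -1], [0, 0, -1], [0, 0, 0]], "turn": [0, 0, 0, 0, 0, 0, 0, 0, 0, 0]}}

```text
clock: 12.8
position: [688.6, 9.8, 251.5]
tool_rot: [[0.977, 0.214, 0.008], [0.214, -0.977, -0.001], [0.008, 0.003, -1.0]]
contact_force: [0.1, -1.1, 0.4]
gripper_width: 0.6
grasp_force: 0.0
```

Call:
{"op": "send_rows", "data": {"translation": [[0, 0, 0], [0, 0, 0], [0, 0, 0], [0, 0, 0], [0, 0, 0], [0, 0, 0], [0, 0, 0], [0, 0, 0], [0, 0, 0], [0, 0, 0], [0, 0, 0]], "turn": [-0.94, -0.94, -0.94, -0.94, -0.94, -0.94, -0.94, -0.94, -0.94, -0.94, -0.94], "fingers": 1}}

```text
clock: 13.72
position: [685.8, 10.7, 244.4]
tool_rot: [[0.263, 0.965, -0.002], [0.965, -0.263, 0.0], [-0.0, -0.002, -1.0]]
contact_force: [0.2, -0.8, 0.1]
gripper_width: 71.6
grasp_force: 0.0
```

```bash
python3 go.py 618.3 -230.5 120 74.3
```

```text
yaw 74.73076468115018 turn units 0.07179411352502996 shift units [-12.524   0.014   6.219] pos [685.815  10.704 244.382] F [ 0.197 -0.845  0.069]
```

Now let me check the leg's home angle while it's in the clear, and go over the box.

Call:
{"op": "send_rows", "data": {"translation": [[-1, 0, 0], [-1, 0, 0], [-1, 0, 0.2], [-1, 0, 0.5], [-1, 0, 0.7], [-1, 0, 0.7], [-1, 0, 0.8], [-1, 0, 0.8], [-1, 0, 0.8], [-1, 0, 0.8], [-1, 0, 0.6], [-1, 0, 0.3]], "turn": [0.07, 0, 0, 0, 0, 0, 0, 0, 0, 0, 0, 0]}}

```text
clock: 14.72
position: [618.2, -220.1, 118.3]
tool_rot: [[0.275, 0.961, -0.004], [0.961, -0.275, 0.002], [0.001, -0.004, -1.0]]
contact_force: [-0.8, -0.4, -0.1]
gripper_width: 88.0
grasp_force: 0.0
```

Call:
{"op": "send_rows", "data": {"translation": [[-0.5, 0, 0], [0, 0, 0], [0, 0, 0]], "turn": [0, 0, 0]}}

```text
clock: 14.97
position: [617.6, -229.4, 121.8]
tool_rot: [[0.276, 0.961, 0.0], [0.961, -0.276, 0.0], [0.0, 0.0, -1.0]]
contact_force: [0.2, 0.3, -0.2]
gripper_width: 88.1
grasp_force: 0.0
```

```bash
python3 leg.py;python3 panel.py; python3 go.py 618.3 -230.5 31 74.3; python3 - <<'E'
from m import *
p=arm.capture("scene")
for t in("leg","teal_box"):
    C=top(p,t,*((104,116) if t=="leg" else (34,46))); print(t,len(C),rect(C))
cv2.imwrite("pics/s4.png",cv2.resize(p["color"][150:300,100:300,::-1],(800,600)))
E
```

```text
leg (225, (array([630.2,  83.4]), array([119.8,  11.9]), np.float32(8.628348)))
peg (0, array([nan, nan, nan]))
tcp in leg frame (105,-24.5): -274.8631253145833 -132.04358748322585 yaw 74.11182348635245 z 122.41224972592912
push force 0.6419472180172581 [-0.5  0.6  1.1] 15.1167
top 1134 [546.7  69.5] [ 24.2 237.9] -77.14025 line -77.18296 (np.float32(546.54407), np.float32(69.93771))
scene 720 [547.5  65. ] [ 27.8 239.4] -77.16203 line -77.283806 (np.float32(551.14606), np.float32(58.997604))
yaw 74.095565159401 turn units -0.034072473433165364 shift units [-0.095  0.049  4.547] pos [ 617.864 -228.394  121.947] F [ 0.3    0.892 -0.074]
leg 223 (array([632.1,  80.2]), array([119.2,  16.2]), np.float32(6.579038))
teal_box 1257 (array([ 619.2, -233. ]), array([151.3,  59. ]), np.float32(74.006355))leg.py:4: RuntimeWarning: Mean of empty slice.
  C=top(p,"peg",118,152); print("peg",None if C is None else (len(C),C.mean(0)))
  ret = um.true_divide(
```

View pics/s4.png

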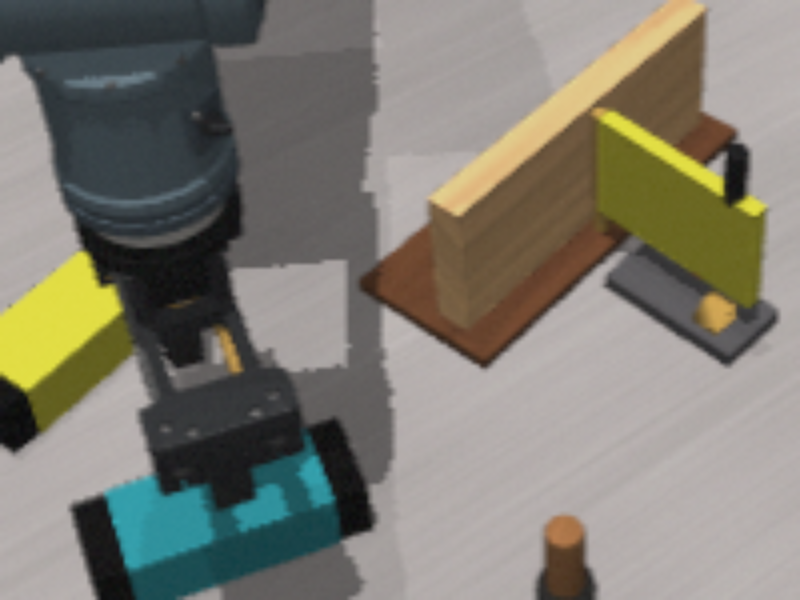

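The leg sits at the stop, past the raised catch (715,312). The gripper straddles the teal box (230,500).

Call:
{"op": "send_rows", "data": {"translation": [[-0.1, 0.03, 0.5], [0, 0, 0.5], [0, 0, 0.5], [0, 0, 0.5], [0, 0, 0.5], [0, 0, 0.5], [0, 0, 0.5], [0, 0, 0.4], [0, 0, 0.3], [0, 0, 0.3], [0, 0, 0], [0, 0, 0]], "turn": [0, 0, 0, 0, 0, 0, 0, 0, 0, 0, 0, 0]}}

```text
clock: 16.57
position: [617.6, -231.0, 31.5]
tool_rot: [[0.275, 0.962, -0.0], [0.962, -0.275, 0.0], [0.0, -0.0, -1.0]]
contact_force: [0.3, 0.9, 0.4]
gripper_width: 88.1
grasp_force: 0.0
```

Call:
{"op": "send_rows", "data": {"translation": [[0, 0, 0], [0, 0, 0], [0, 0, 0], [0, 0, 0], [0, 0, 0], [0, 0, 0], [0, 0, 0], [0, 0, 0], [0, 0, 0], [0, 0, 0]], "turn": [0, 0, 0, 0, 0, 0, 0, 0, 0, 0], "fingers": 0.5, "force": 12}}

```text
clock: 17.4
position: [617.8, -231.1, 32.0]
tool_rot: [[0.275, 0.961, 0.0], [0.961, -0.275, -0.0], [-0.0, 0.0, -1.0]]
contact_force: [0.0, 0.1, 2.3]
gripper_width: 56.1
grasp_force: 12.0
```

```bash
python3 go.py 618.3 -231 160 74.3
```

```text
yaw 74.04925700271764 turn units -0.041790499547062154 shift units [ 0.011  0.023 -6.399] pos [ 617.788 -231.083   32.02 ] F [0.044 0.146 2.335]
```

Call:
{"op": "send_rows", "data": {"translation": [[0, 0, -0.2], [0, 0, -0.4], [0, 0, -0.6], [0, 0, -0.8], [0, 0, -0.9], [0, 0, -0.9], [0, 0, -0.9], [0, 0, -0.9], [0, 0, -0.9], [0, 0, -0.9], [0, 0, -0.8], [0, 0, -0.5]], "turn": [0, 0, 0, 0, 0, 0, 0, 0, 0, 0, 0, 0]}}

```text
clock: 18.4
position: [618.3, -231.3, 208.9]
tool_rot: [[0.275, 0.962, 0.003], [0.962, -0.275, -0.002], [-0.001, 0.003, -1.0]]
contact_force: [-0.5, -0.4, -2.3]
gripper_width: 56.4
grasp_force: 12.0
```

Call:
{"op": "send_rows", "data": {"translation": [[0, 0, 0], [0, 0, 0], [0, 0, 0], [0, 0, 0], [0, 0, 0], [0, 0, 0], [0, 0, 0], [0, 0, 0], [0, 0, 0], [0, 0, 0]], "turn": [-0.4, -0.6, -0.6, -0.6, -0.6, -0.6, -0.6, -0.5, -0.3, 0]}}

```text
clock: 19.23
position: [617.4, -230.9, 205.9]
tool_rot: [[-0.223, 0.975, -0.0], [0.975, 0.223, 0.0], [0.0, -0.0, -1.0]]
contact_force: [-0.2, -0.7, -3.6]
gripper_width: 56.0
grasp_force: 12.0
```

```bash
python3 go.py 574.5 73.7 200 102.8
```

```text
yaw 102.91032025440317 turn units 0.018386709067196232 shift units [15.325  1.283  0.293] pos [ 617.383 -230.859  205.854] F [-0.18  -0.738 -3.589]
```

Call:
{"op": "send_rows", "data": {"translation": [[0.4, 0.03, 0], [0.7, 0.06, 0], [0.9, 0.08, 0], [0.9, 0.08, 0], [0.9, 0.08, 0], [0.9, 0.08, 0], [0.9, 0.08, 0], [0.9, 0.08, 0], [0.9, 0.08, 0], [0.9, 0.08, 0], [0.9, 0.08, 0], [0.9, 0.08, 0]], "turn": [0, 0, 0, 0, 0, 0, 0, 0, 0, 0, 0, 0]}}

```text
clock: 20.23
position: [589.4, -27.6, 205.9]
tool_rot: [[-0.223, 0.975, 0.0], [0.975, 0.223, 0.0], [0.0, 0.0, -1.0]]
contact_force: [-0.3, 0.2, -1.4]
gripper_width: 56.1
grasp_force: 12.0
```

Call:
{"op": "send_rows", "data": {"translation": [[0.9, 0.08, 0], [0.9, 0.08, 0], [0.9, 0.08, 0], [0.8, 0.08, 0], [0.7, 0.07, 0], [0.6, 0, 0], [0.4, 0, 0], [0, 0, 0], [0, 0, 0]], "turn": [0, 0, 0, 0, 0, 0, 0, 0, 0]}}

```text
clock: 20.98
position: [574.5, 73.3, 205.8]
tool_rot: [[-0.223, 0.975, 0.0], [0.975, 0.223, -0.0], [-0.0, 0.0, -1.0]]
contact_force: [-0.3, -0.1, -3.2]
gripper_width: 55.9
grasp_force: 12.0
```

```bash
python3 go.py 574.5 73.7 146 102.8
```

```text
yaw 102.89635218666436 turn units 0.01605869777739599 shift units [0.021 0.006 2.988] pos [574.465  73.27  205.759] F [-0.256 -0.141 -3.188]
```

Call:
{"op": "send_rows", "data": {"translation": [[0.02, 0, 0.3], [0, 0, 0.4], [0, 0, 0.5], [0, 0, 0.5], [0, 0, 0.5], [0, 0, 0.4], [0, 0, 0.3], [0, 0, 0.1], [0, 0, 0], [0, 0, 0]], "turn": [0, 0, 0, 0, 0, 0, 0, 0, 0, 0]}}

```text
clock: 21.82
position: [574.7, 73.4, 145.9]
tool_rot: [[-0.222, 0.975, 0.0], [0.975, 0.222, -0.0], [-0.0, 0.0, -1.0]]
contact_force: [-0.7, -0.6, -2.1]
gripper_width: 56.1
grasp_force: 12.0
```

Call:
{"op": "send_rows", "data": {"translation": [[0, 0, 0.04], [0, 0, 0.04], [0, 0, 0.04], [0, 0, 0]], "turn": [0, 0, 0, 0]}}

```text
clock: 22.15
position: [574.5, 73.4, 143.5]
tool_rot: [[-0.222, 0.975, 0.0], [0.975, 0.222, -0.0], [-0.0, 0.0, -1.0]]
contact_force: [-0.3, -0.4, -3.4]
gripper_width: 55.8
grasp_force: 12.0
```

Call:
{"op": "send_rows", "data": {"translation": [[0, 0, 0.03], [0, 0, 0]], "turn": [0, 0]}}

```text
clock: 22.32
position: [574.4, 73.4, 142.7]
tool_rot: [[-0.222, 0.975, -0.0], [0.975, 0.222, -0.0], [-0.0, -0.0, -1.0]]
contact_force: [0.1, 0.1, -2.5]
gripper_width: 56.0
grasp_force: 12.0
```

Call:
{"op": "send_rows", "data": {"translation": [[0, 0, 0.03], [0, 0, 0]], "turn": [0, 0]}}

```text
clock: 22.48
position: [574.4, 73.4, 142.0]
tool_rot: [[-0.222, 0.975, -0.0], [0.975, 0.222, 0.0], [0.0, -0.0, -1.0]]
contact_force: [0.2, 1.1, -3.0]
gripper_width: 55.6
grasp_force: 12.0
```

Call:
{"op": "send_rows", "data": {"translation": [[0, 0, 0.02], [0, 0, 0]], "turn": [0, 0]}}

```text
clock: 22.65
position: [574.5, 73.4, 142.0]
tool_rot: [[-0.222, 0.975, 0.0], [0.975, 0.222, -0.0], [-0.0, 0.0, -1.0]]
contact_force: [-1.9, 0.4, 0.3]
gripper_width: 55.8
grasp_force: 12.0
```

Call:
{"op": "send_rows", "data": {"translation": [[0, 0, 0.02], [0, 0, 0]], "turn": [0, 0]}}

```text
clock: 22.82
position: [574.5, 73.4, 142.0]
tool_rot: [[-0.222, 0.975, 0.0], [0.975, 0.222, -0.0], [-0.0, 0.0, -1.0]]
contact_force: [-3.8, 0.6, 5.0]
gripper_width: 55.7
grasp_force: 12.0
```

Call:
{"op": "send_rows", "data": {"translation": [[0, 0, -0.02], [0, 0, 0]], "turn": [0, 0]}}

```text
clock: 22.98
position: [574.6, 73.4, 142.0]
tool_rot: [[-0.222, 0.975, 0.0], [0.975, 0.222, 0.0], [-0.0, 0.0, -1.0]]
contact_force: [-2.0, 0.3, 3.2]
gripper_width: 56.1
grasp_force: 12.0
```

Call:
{"op": "send_rows", "data": {"translation": [[0, 0, 0], [0, 0, 0], [0, 0, 0], [0, 0, 0], [0, 0, 0], [0, 0, 0]], "turn": [0, 0, 0, 0, 0, 0], "fingers": 0.85}}

```text
clock: 23.48
position: [574.5, 73.4, 141.6]
tool_rot: [[-0.222, 0.975, 0.0], [0.975, 0.222, 0.0], [-0.0, 0.0, -1.0]]
contact_force: [0.2, -0.1, 0.8]
gripper_width: 75.1
grasp_force: 0.0
```

Call:
{"op": "send_rows", "data": {"translation": [[0, 0, -0.2], [0, 0, -0.4], [0, 0, -0.5], [0, 0, -0.6], [0, 0, -0.8], [0, 0, -0.8], [0, 0, -0.8], [0, 0, -0.8], [0, 0, -0.8], [0, 0, -0.5]], "turn": [0, 0, 0, 0, 0, 0, 0, 0, 0, 0]}}

```text
clock: 24.32
position: [575.3, 73.4, 269.2]
tool_rot: [[-0.222, 0.975, 0.004], [0.975, 0.222, -0.0], [-0.001, 0.004, -1.0]]
contact_force: [0.3, -0.0, -0.5]
gripper_width: 74.6
grasp_force: 0.0
```

Call:
{"op": "send_rows", "data": {"translation": [[-0.5, 0, 0], [-1, 0, 0], [-1, 0, 0], [-1, 0, 0], [-1, 0, 0], [-1, 0, 0], [-1, 0, 0], [-1, 0, 0], [-1, 0, 0], [-1, 0, 0], [-1, 0, 0], [-0.5, 0, 0]], "turn": [0, 0, 0, 0, 0, 0, 0, 0, 0, 0, 0, 0]}}

```text
clock: 25.32
position: [623.2, -144.0, 264.9]
tool_rot: [[-0.221, 0.975, -0.001], [0.975, 0.221, -0.0], [-0.0, -0.001, -1.0]]
contact_force: [0.2, -0.3, -0.1]
gripper_width: 74.7
grasp_force: 0.0
```

```bash
python3 panel.py; python3 - <<'E'
from m import *
for n in("top","scene"):
    p=arm.capture(n); C=top(p,"teal_box",143,157)
    if C is None or len(C)<50: print(n,"no box",[ (d["conf"],d["location"]) for d in arm.boxes_of(p,"teal_box")]); 
    else: print(n,len(C),rect(C),C[:,2].mean(), np.linalg.lstsq(np.c_[C[:,:2]-C[:,:2].mean(0),np.ones(len(C))],C[:,2],rcond=None)[0])
    C=top(p,"leg",104,116); print(None if C is None or len(C)<5 else rect(C))
cv2.imwrite("pics/s5.png",cv2.resize(p["color"][110:290,130:370,::-1],(800,600)))
E
```

```text
top 824 [546.8  69.5] [ 24.1 239.1] -77.11487 line -77.250786 (np.float32(543.0583), np.float32(69.86673))
scene 173 [568.8 -26.2] [26.7 52.4] -77.35274 line -70.433716 (np.float32(569.3102), np.float32(-27.448774))
top 1777 (array([575.2,  74.2]), array([ 56.5, 149.3]), np.float32(-76.04239)) 148.86874304414772 [ -0.    0.  148.9]
(array([637.6,  85.8]), array([51.7, 11.1]), np.float32(12.622907))
scene 1087 (array([576.2,  71.7]), array([ 59. , 154.7]), np.float32(-75.71057)) 149.1808469884873 [ -0.   -0.  149.2]
(array([646.7,  82. ]), array([89.4, 13.7]), np.float32(8.120651))
```

View pics/s5.png

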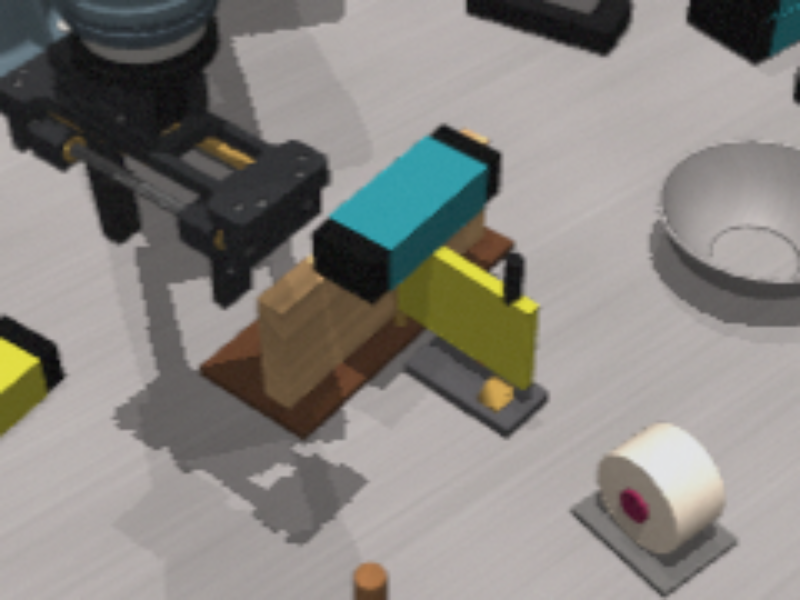

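The teal box (405,215) lies level across the panel and the leg, about 1° off parallel and within 2 mm of the target point. The leg is still past the raised catch (497,393) and the arm is clear, so I'm handing in.

```bash
python3 -c "
from cell import arm
print(arm.job_done())"
```

```text
the job is handed in; nothing more can be done
None
```

I handed the job in at about 26 s: the leg is clicked past the catch and against the stop (peak push about 14 N), and the teal box lies flat across panel and leg, within about 2 mm and 1° by the cameras; the arm touched nothing else that I saw, but the judge returned no verdict.

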